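Push the sample boat home in the tube furnace

TASK

Load the sample into the tube furnace: take the push rod from its rest and, with the rod alone, nudge the loaded ceramic boat along the channel in small gentle taps until it meets the stop inside, which cannot be seen: feel for it, and do not ram it. Back the rod off and give one more light tap to be sure that the boat is home. Leave the boat resting against the stop, lay the rod back in its rest as you found it, and leave everything else where it is.

Things in the scene. Friction and masses are not known exactly. Their poses are not given: they have to be found in the camera images.
- mouth (a point): Tube furnace: grey and white case 300 long, 220 wide, 225 mm high, with a level ceramic channel through its front face. Point: mid-width of the channel floor at the front face, 115 mm above the bench; x = way in (level), z up. Channel 32 wide, 35 high inside. In front the same floor runs on 100 mm as an open loading ledge (rims 14 mm high, 44 mm wide overall). Before the ledge's outer end nothing stands higher than 75 mm.
- boat_rear (a point): Loaded white ceramic boat (open trough, 90 long, 26 wide, 16 mm high, walls 4 mm, 105 to 210 g) standing on the ledge, nose in the furnace mouth. Point: middle of its rear end wall, the one facing out, 9 mm above its underside; x = way in. Push here. Slides with under 2 N; over 0.1 m/s the sample spills.
- boat: The same boat: origin at the centre of its underside, x = way in, z up.
- thermocouple: Thermocouple fitted through the furnace's rear face; origin where it enters that face, 300 mm from the mouth. Its inner end, a white disc 28 mm wide hidden in the channel, is the stop: anywhere 115 to 155 mm inside the mouth, set anew each time. The disc gives 3 mm on a faint spring (under 0.2 N), then is solid: home is when the boat has been felt to press on the solid with 2 to 8 N; over 12 N cracks it.
- rod_grip (a point): Push rod lying level in its rest: black handle 120 long, 20 x 20 mm square, and a 7 mm thick steel shaft with a flat round foot (14 mm wide) at its end; 160 g. Point: on the axis in the handle, 80 mm from its blunt end and 40 mm from where the shaft begins, near the centre of mass; x = along the rod to the foot, z up.
- rod_foot (a point): Centre of the rod's flat foot face, 215 mm ahead of the grip point along the rod.
- rest_mid (a point): Rod rest: steel base plate 300 x 70 x 6 mm with two flared notches 62 mm behind (handle) and 150 mm ahead (shaft) of this point, each 12 mm long; between them both sides are free for fingers. Point: where the grip point lies when the rod rests, 47 mm above the bench; x = towards the foot's end. Notches: handle 5 mm, shaft 5 mm wider than the rod, tops 18 mm above their floors, opening wider.
- spare_a: empty spare boat, 90 x 26 x 16 mm, on the flat white plate on the bench; not to be used
- spare_b: second empty spare boat on the same plate
- jar0: glass sample jar with a white lid, 48 mm wide, about 70 mm tall, on the bench
- jar1: second such jar
- jar2: third such jar
- mortar: white ceramic mortar bowl, 100 mm wide, 55 mm tall
- forceps: steel forceps lying on the bench, 130 mm long

How it is judged:
On the way, in this order (a step that is already met when the one before it is completed fails the run):
1. the rod is lifted out of its rest (z of rod_grip in the frame of rest_mid above 0.03 m), for 0.2 s.
2. the boat is pressed home on the stop with the rod (contact force between boat and thermocouple above 1 N and contact force between rod and boat above 0.5 N), for 0.05 s.
3. the rod is backed off the boat (contact force between rod and boat below 0.05 N and distance between rod_foot and boat_rear above 0.0025 m), for 0.05 s.
4. one more tap: the boat is pressed on the stop again with the rod (all of step 2), for 0.05 s.
At the end, for the whole second after the job is handed in: the boat rests, level, against the stop disc (in contact, within the 3 mm that its spring gives), and the rod lies in its rest (grip point within 12 mm of its place, foot to the foot's end, within 0.06 rad) (contact force between boat and thermocouple above 0.02 N and linear speed of boat below 0.005 m/s and angle between boat's own z axis and vertical below 0.1 rad and distance between rod_grip and rest_mid below 0.012 m and angle between the x axis of rod_grip and the x axis of rest_mid, either way round below 0.06 rad and x of rod_foot in the frame of rest_mid above 0.2 m); the robot touches nothing.
It fails at once if the boat is rammed: pressed on the stop with over 12 N (contact force between boat and thermocouple above 12 N).
It fails at once if the gripper touches the boat (contact force between the fingers and boat above 0.5 N).
It fails at once if the boat is shoved along faster than 0.1 m/s (linear speed of boat above 0.1 m/s).
It fails at once if a bystander (spare boats, jars, mortar, forceps) is moved more than 15 mm (distance of any of spare_a, spare_b, jar0, jar1, jar2, mortar, forceps from where it was at the start of the episode above 0.015 m).
It also fails if it takes over 70 s, if anything falls off the work surface, if the arm or the gripper's body presses on something with over 40 N, if the wrist force passes 120 N, or if a joint passes its speed limit or range.

ROBOT

A 6-joint arm with a two-finger parallel gripper is mounted at the origin on the work surface. World frame = base frame: x ahead of the robot, y to its left, z up, the work surface at z = 0. Lengths are in m, angles in rad, forces in N, time in s.
With the tool pointing down it reaches from about 0.35 to 0.8 m from the base axis. Payload 7.3 kg.
Tool frame: the origin (TCP) lies between the finger pads; the fingertips stand 25 mm ahead of it and the grasp point (between the pads) lies 6 mm ahead of it (r.tip_extent is the distance from the TCP to the fingertips, in m); z points along the fingers, y is the direction in which the jaws open and shut (so a half turn about z gives the same grasp; the last joint's range is limited). The gripper opens to 85 mm and grips with 20 to 120 N. Pads are 22 mm wide; open, the fingers measure 114 mm over their backs; the gripper's body (76 mm by 85 mm) begins 54 mm behind the grasp point. The pads swing forward as they close: fully open they stand 13 mm farther back than shut.
Start: joints at [-1.471, 0.342, 1.524, -0, 1.275, -0.146], TCP at [0.128, -0.509, 0.256] pointing down, gripper open.
Joint ranges: [-2.53, 2.53], [-0.77, 2.02], [0.04, 2.7], [-1, 4.14], [0.28, 2.66], [-3.11, 3.11]. Speed limits (rad/s): [2.57, 2.57, 3.14, 3.14, 3.14, 3.14].

INTERFACE

Orientations are given as a unit quaternion [x, y, z, w].
In Python, from workcell import r, command_gripper, optics gives the robot as it stands. The module is installed in compiled form; this text tells all that it offers. Calls block until the motion is done:
- r.reach(position, orientation): joint-space move of the TCP to a pose.
- r.move_straight(position, orientation=None, speed=0.15, max_force=None): straight line of the TCP; orientation=None keeps the orientation; speed is the mean speed in m/s. With max_force (N) it stops when the force on the tool has changed by that much, and returns True; else False.
- r.movej(angles): joint-space move.
- command_gripper(opening, force=None): finger opening in m; force is the grip in N (None keeps the last); returns when the fingers have stopped.
- r.hold(seconds).
- r.solve_ik(position, orientation): joint angles nearest the present ones, or None.
- r.read_state(): the state.
- optics.get_image(name): name is "side" or "top"; returns (picture, depth): 400x640x3 uint8, red, green, blue; 400x640 float32, m along the optical axis (not along the pixel's ray), 0 where there is no reading.
- optics.camera_model(name): a dict with "K" (3x3 intrinsics, pixels), "R" (3x3) and "t" (3): a world point X has camera coordinates R X + t. Camera axes: x right, y down, z forward; pixel columns grow to the right and rows downward; lengths in m; the calibration is good to about 2 mm. A picture is of the moment at which its call begins. camera_model takes no time and is no camera call.
A pose or a line that the arm cannot do raises r.PlanningError and nothing moves.
- r.finish_job(): hands the job in, once; it reports no verdict.
The state is a dict: "time_s": time; "joint_positions": joint angles; "dq": joint speeds; "tau": joint torques, N m; "eef_pos": TCP position; "eef_rot": TCP orientation; "contact_force": force on the tool from outside, world axes, zero at the start; "torque": the same for the moment, N m; "grip_width": finger opening in m.
Only numpy, scipy, OpenCV 4.12 (cv2) and the standard library are available. Lean on these libraries where they do the work, as an engineer would, in place of code of your own. Each camera call takes 0.05 s, during which the arm holds its last target.

## Working session

There is one attempt and no reset: what is moved stays moved. The work goes in short steps, each a Python script; the robot and the scene stay as the last script left them, time stands still between calls to the robot, and variables do not carry over. Pictures are saved under pics/ and viewed, and the job is handed in when it is done.

```bash
mkdir -p pics
python3 - <<'E'
from workcell import r, command_gripper, optics
import cv2,numpy as np
for n in("side","top"):
    p,d=optics.get_image(n); cv2.imwrite(f"pics/{n}0.png",p[:,:,::-1]); np.savez(f"pics/{n}0.npz",p=p,d=d,**optics.camera_model(n))
    m=optics.camera_model(n); print(n,m["K"],(-m["R"].T@m["t"]),m["R"])
s=r.read_state(); print(s, r.tip_extent)
E
```

```text
side [[361.02904383   0.         319.63592028]
 [  0.         361.02904383 195.97132963]
 [  0.           0.           1.        ]] [0.21556786 0.54019828 0.75542768] [[-0.81377589 -0.58113897  0.00680405]
 [-0.4226436   0.58371581 -0.69328799]
 [ 0.39892504 -0.56705674 -0.72062852]]
top [[415.11151075   0.         307.88548778]
 [  0.         415.11151075 194.68257949]
 [  0.           0.           1.        ]] [0.48173783 0.04108108 1.35466288] [[-0.0087394  -0.99995977 -0.00201985]
 [-0.99671219  0.0088737  -0.08053608]
 [ 0.08055076  0.00130937 -0.99674965]]
{'time_s': 0.1, 'joint_positions': array([-1.47096656e+00,  3.42615486e-01,  1.52492591e+00,  1.96199261e-05,
        1.27536191e+00, -1.45985329e-01]), 'dq': array([ 0.0010721 , -0.00150253, -0.00373472, -0.00140517,  0.00024954,
       -0.00241443]), 'tau': array([ 1.80319927e-03, -4.34448123e+01, -2.46490788e+01, -9.97200573e-05,
        4.68097947e-03, -1.31487457e-05]), 'eef_pos': array([ 0.12775986, -0.5088932 ,  0.25571337]), 'eef_rot': array([ 9.92456509e-01,  1.22595467e-01,  2.45026927e-05, -6.54934232e-04]), 'contact_force': array([-0.24492766,  0.23058367,  0.60895877]), 'torque': array([-0.01593387, -0.04720497, -0.05866675]), 'grip_width': 0.08530350990290285} 0.025
```

View pics/side0.png

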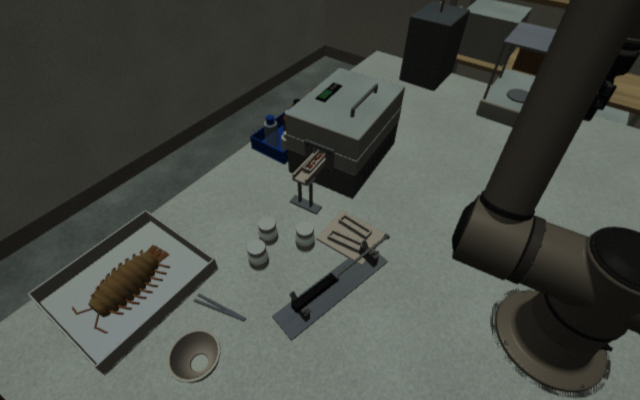

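View pics/top0.png

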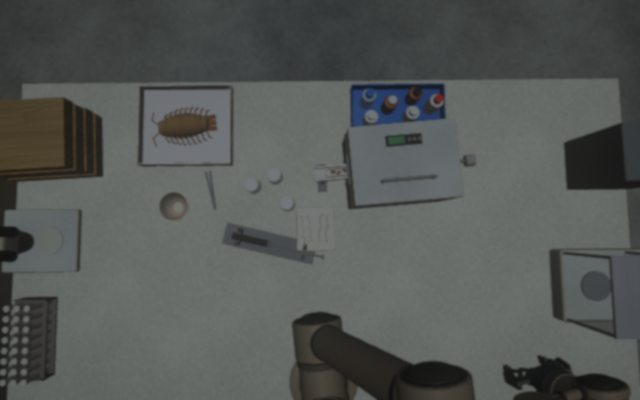

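Side view: ledge and boat near (312,165), furnace behind them, rod rest from (290,315) to (385,250). Top view: rod handle at (250,239), foot at (322,256), boat on the ledge at (333,172). Next I zoom in.

Run:
```python
import cv2,numpy as np
def crop(n,x0,y0,x1,y1,s,out):
    p=cv2.imread(f"pics/{n}0.png")[y0:y1,x0:x1]
    p=np.clip(p.astype(float)*1.6,0,255).astype(np.uint8)
    cv2.imwrite(out,cv2.resize(p,None,fx=s,fy=s,interpolation=cv2.INTER_CUBIC))
crop("top",215,150,355,270,5,"pics/t1.png")
crop("side",265,130,395,340,2.8,"pics/s0.png")
crop("side",265,220,395,340,5,"pics/s1.png")
crop("side",275,125,355,215,6,"pics/s2.png")
crop("top",300,110,490,220,4,"pics/t2.png")
```

```text
(no output)
```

View pics/t1.png

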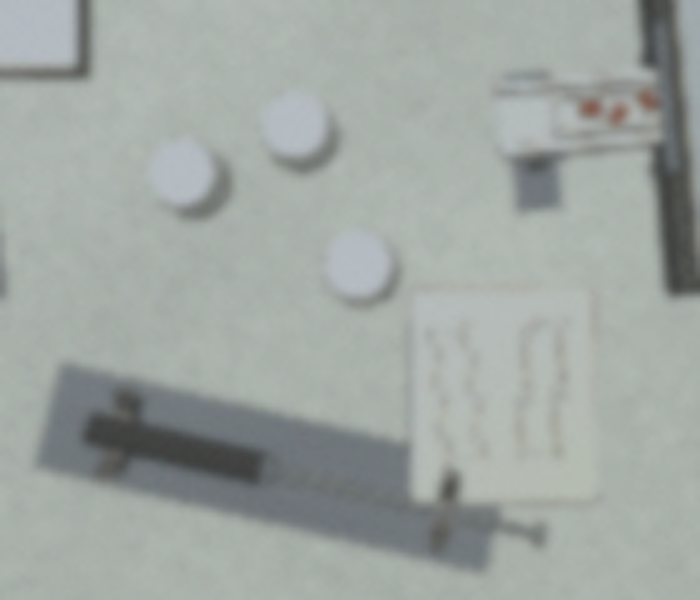

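View pics/s1.png

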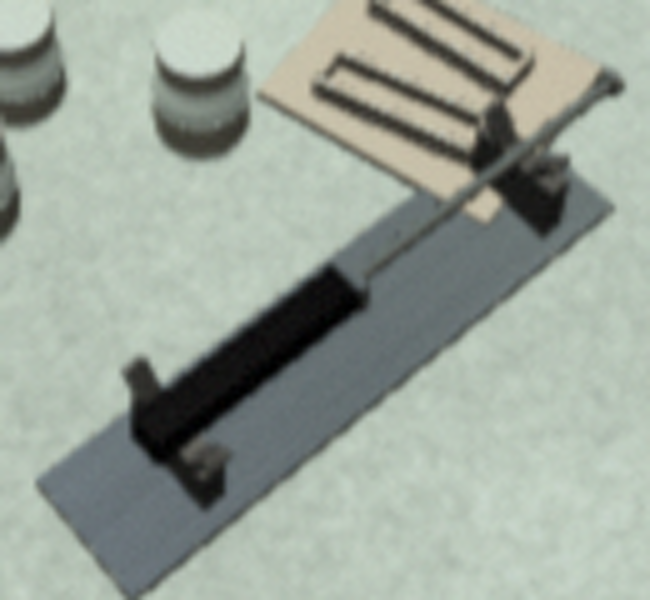

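View pics/s2.png

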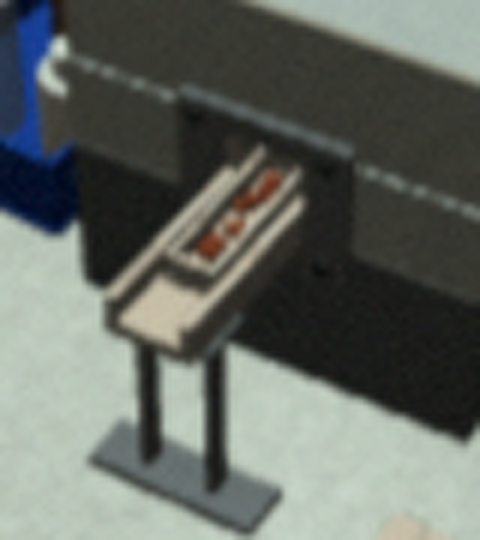

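View pics/t2.png

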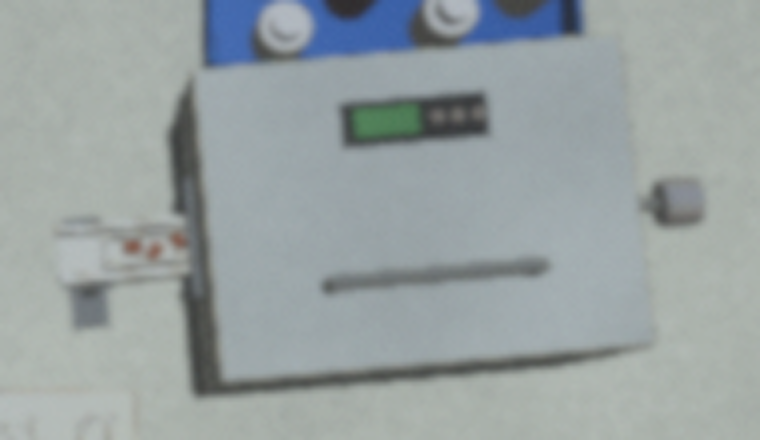

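```bash
cat > h.py <<'E'
import cv2,numpy as np
def load(n,k=0):
    return dict(np.load(f"pics/{n}{k}.npz"))
def ray(c,u,v):
    d=c["R"].T@np.linalg.inv(c["K"])@np.array([u,v,1.]); o=-c["R"].T@c["t"]; return o,d
def onz(c,u,v,z):
    o,d=ray(c,u,v); return o+d*(z-o[2])/d[2]
def tri(c1,a,c2,b):
    o1,d1=ray(c1,*a);o2,d2=ray(c2,*b)
    A=np.c_[d1,-d2]; s=np.linalg.lstsq(A,o2-o1,rcond=None)[0]
    p,q=o1+s[0]*d1,o2+s[1]*d2; return (p+q)/2,np.linalg.norm(p-q)
def proj(c,X):
    x=c["K"]@(c["R"]@np.asarray(X)+c["t"]); return x[:2]/x[2]
E
python3 - <<'E'
from h import *
np.set_printoptions(precision=4,suppress=True)
T=load("top");S=load("side")
# handle in top
g=cv2.cvtColor(T["p"],cv2.COLOR_RGB2GRAY)
print(g[225:260:3,225:330:5])
for n,C,box in(("top",T,(225,225,275,255)),("side",S,(285,265,345,320))):
    g=cv2.cvtColor(C["p"],cv2.COLOR_RGB2GRAY)
    x0,y0,x1,y1=box
    for th in((35,45,50) if n=="top" else (15,20,25)):
        m=(g[y0:y1,x0:x1]<th).astype(np.uint8)
        k,l,st,ce=cv2.connectedComponentsWithStats(m); i=1+np.argmax(st[1:,4])
        pts=np.argwhere(l==i)[:,::-1].astype(np.float32)+[x0,y0]
        R=cv2.minAreaRect(pts.astype(np.float32)); print(n,th,st[i,4],R); print(cv2.boxPoints(R))
# furnace top mask
g=T["p"].astype(int); d=T["d"]
yy,xx=np.mgrid[:400,:640]
P=np.linalg.inv(T["K"])@np.stack([xx.ravel()*d.ravel(),yy.ravel()*d.ravel(),d.ravel()])
W=(T["R"].T@(P-T["t"][:,None])).T.reshape(400,640,3)
m=((abs(W[...,2]-.225)<.012)&(xx>330)&(xx<480)&(yy>100)&(yy<220)).astype(np.uint8)
m=cv2.morphologyEx(m,cv2.MORPH_CLOSE,np.ones((9,9)));m=cv2.morphologyEx(m,cv2.MORPH_OPEN,np.ones((5,5)))
c=max(cv2.findContours(m,0,2)[0],key=cv2.contourArea)
R=cv2.minAreaRect(c);print(R);B=cv2.boxPoints(R);print(B); print(np.array([onz(T,*b,.225) for b in B]))
print("depth z: handle",W[240,245:262:4],"boat floor",W[172,322],"foot",W[255:258,321:324,2])
E
```

```text
[[101  77  80  91 103 108 108 107 111 110 108 109 110 109 108 114 116 113
  115 110 113]
 [ 92  76  76  59  76  85 100 106 108 111 108 107 109 107 105 114 115 111
  116 108 109]
 [ 84  74  71  50  74  75  75  79  90 103 109 109 108 109 106 115 114 108
  115 110 108]
 [ 78  72  43  49  67  73  74  75  75  74  82  95 105 109 106 115 115 112
  115 113 106]
 [ 75  70  42  42  42  45  58  70  74  74  73  74  77  90 100 115 111 110
  115 111 109]
 [ 74  73  62  42  41  42  42  43  50  70  74  73  73  74  75 115 108 111
  115 110 107]
 [ 82  75  60  60  70  58  45  41  43  66  71  73  74  73  75 115  98 115
  116 115 115]
 [108  99  81  75  74  72  72  64  52  68  68  71  70  73  76 115  61 114
  115 115 115]
 [108 105 107 103  96  80  74  72  71  72  73  72  71  72  74 106  64 110
  111 110 110]
 [107 106 108 107 107 107 102  87  75  72  72  73  74  72  71  71  71  75
   96 108 109]
 [110 107 108 109 107 108 108 107 105  97  83  75  72  73  74  71  70  70
   81  90 106]
 [109 107 108 107 110 110 107 109 108 107 106 102  89  78  74  70  72  75
  105  98 106]]Traceback (most recent call last):
  File "<stdin>", line 12, in <module>
    return _wrapfunc(a, 'argmax', axis=axis, out=out, **kwds)
    return bound(*args, **kwds)
ValueError: attempt to get argmax of an empty sequence
```

```bash
cat > meas.py <<'E'
from h import *
np.set_printoptions(precision=4,suppress=True)
T=load("top");S=load("side")
def rect(C,box,th,close=0):
    g=cv2.cvtColor(C["p"],cv2.COLOR_RGB2GRAY); x0,y0,x1,y1=box
    m=(g[y0:y1,x0:x1]<th).astype(np.uint8)
    m=cv2.morphologyEx(m,cv2.MORPH_OPEN,np.ones((3,3)))
    k,l,st,ce=cv2.connectedComponentsWithStats(m); i=1+np.argmax(st[1:,4])
    pts=(np.argwhere(l==i)[:,::-1]+[x0,y0]).astype(np.float32)
    R=cv2.minAreaRect(pts); return st[i,4],R,cv2.boxPoints(R)
for th in(50,54,58):
    a,R,B=rect(T,(225,225,275,255),th); print("top",th,a,R); print(np.c_[B,[onz(T,*b,.057) for b in B]])
for th in(15,22,30):
    a,R,B=rect(S,(285,265,345,320),th); print("side",th,a,R); print(B)
d=T["d"]
yy,xx=np.mgrid[:400,:640]
P=np.linalg.inv(T["K"])@np.stack([xx.ravel()*d.ravel(),yy.ravel()*d.ravel(),d.ravel()])
W=(T["R"].T@(P-T["t"][:,None])).T.reshape(400,640,3)
m=((abs(W[...,2]-.225)<.012)&(xx>330)&(xx<480)&(yy>100)&(yy<220)).astype(np.uint8)
m=cv2.morphologyEx(m,cv2.MORPH_CLOSE,np.ones((9,9)));m=cv2.morphologyEx(m,cv2.MORPH_OPEN,np.ones((5,5)))
c=max(cv2.findContours(m,0,2)[0],key=cv2.contourArea)
R=cv2.minAreaRect(c);print(R);B=cv2.boxPoints(R);print(np.c_[B, np.array([onz(T,*b,.225) for b in B])])
print("handle",W[240,245:262:4],"ledge",W[172,318:326:3],"foot",W[255:258,321:324,2],"bench",W[230,350],W[300,200])
E
python3 meas.py
```

```text
top 50 197 ((249.509033203125, 238.95849609375), (34.371116638183594, 6.500347137451172), 12.26477336883545)
[[232.0253 238.4838   0.452    0.28     0.057 ]
 [233.4061 232.1318   0.4717   0.2758   0.057 ]
 [266.9928 239.4332   0.4481   0.1712   0.057 ]
 [265.6119 245.7852   0.4285   0.1755   0.057 ]]
top 54 224 ((249.5525360107422, 239.2243194580078), (34.47540283203125, 7.437706470489502), 10.784297943115234)
[[231.9234 239.6521   0.4484   0.2803   0.057 ]
 [233.3151 232.3458   0.471    0.2761   0.057 ]
 [267.1816 238.7965   0.4501   0.1706   0.057 ]
 [265.7899 246.1029   0.4276   0.1749   0.057 ]]
top 58 275 ((249.33143615722656, 239.77688598632812), (35.49140548706055, 13.484461784362793), 24.623563766479492)
[[230.3903 238.5122   0.452    0.2851   0.057 ]
 [236.0086 226.2539   0.4898   0.2678   0.057 ]
 [268.2726 241.0416   0.4431   0.1672   0.057 ]
 [262.6542 253.2998   0.4055   0.1847   0.057 ]]
side 15 483 ((313.41827392578125, 292.2825012207031), (10.916566848754883, 51.811702728271484), 50.9644889831543)
[[289.8581 304.3583]
 [330.1031 271.7272]
 [336.9785 280.2067]
 [296.73
[... 357 characters left out ...]
 264.2202]
 [338.5476 278.955 ]
 [306.6981 321.0418]]
((404.62750244140625, 161.4446258544922), (79.39740753173828, 110.16024017333984), 84.95755004882812)
[[346.2713 126.7408   0.7606  -0.0653   0.225 ]
 [456.0052 117.0584   0.7851  -0.3696   0.225 ]
 [462.9837 196.1485   0.5653  -0.3804   0.225 ]
 [353.2498 205.8309   0.5415  -0.0807   0.225 ]]
handle [[0.4469 0.2398 0.0556]
 [0.4469 0.227  0.0576]
 [0.4468 0.2146 0.0577]
 [0.4468 0.2015 0.0629]
 [0.4464 0.1905 0.0514]] ledge [[ 0.6509  0.0115  0.1096]
 [ 0.6497  0.0027  0.1172]
 [ 0.6497 -0.0063  0.1168]] foot [[0.0505 0.0493 0.0537]
 [0.0518 0.0488 0.0511]
 [0.0454 0.054  0.0534]] bench [ 0.4748 -0.0932 -0.0012] [ 0.2542  0.3936 -0.0059]
```

```bash
cat > m2.py <<'E'
from h import *
np.set_printoptions(precision=4,suppress=True)
T=load("top");S=load("side")
print("foot tri",tri(T,(323,256.2),S,(386.4,236.4)), onz(T,323,256.2,.047), onz(S,386.4,236.4,.047))
# handle: front end top corners and back
print("handle c (z=.057)",onz(T,249.5,239.1,.057))
print("side top-face front edge mid", onz(S,265+348/5,220+280/5,.057))
for u,v in((314,166.3),(315.2,181)): print("ledge outer rim top",onz(T,u,v,.129))
# predictions given mouth
m=np.array([.6515,-.0745,.115]); d=np.array([.079,-.997,0]); n=np.array([.997,.079,0])
for k in(.022,.016,-.016,-.022):
    X=m-.1*d+n*k+[0,0,.014]; print(k,"top",(proj(T,X)-[215,150])*5,"side",(proj(S,X)-[275,125])*6)
print("TC rear", (proj(T,m+.3*d+[0,0,.0175])-[300,110])*4)
g=S["p"].astype(int)
import sys
p=cv2.resize(np.clip(S["p"][125:215,275:355,::-1]*1.8,0,255).astype(np.uint8),None,fx=7,fy=7,interpolation=cv2.INTER_CUBIC)
for k in(.022,.016,0,-.016,-.022):
  for s in(0,-.1):
    z=.115 if k==0 else .129
    X=m+s*d+n*k; X[2]=z; q=(proj(S,X)-[275,125]+.5)*7; cv2.circle(p,tuple(int(v) for v in q),2,(0,255,0),-1)
cv2.imwrite("pics/ov1.png",p)
p=cv2.resize(np.clip(T["p"][150:200,300:360,::-1]*1.6,0,255).astype(np.uint8),None,fx=10,fy=10,interpolation=cv2.INTER_CUBIC)
for k in(.022,.016,0,-.016,-.022):
  for s in(0,-.1):
    z=.115 if k==0 else .129
    X=m+s*d+n*k; X[2]=z; q=(proj(T,X)-[300,150]+.5)*10; cv2.circle(p,tuple(int(v) for v in q),2,(0,255,0),-1)
cv2.imwrite("pics/ov2.png",p)
E
python3 m2.py
```

```text
foot tri (array([ 0.3945, -0.0026,  0.0454]), np.float64(0.0006310719463678559)) [ 0.3943 -0.0027  0.047 ] [ 0.3943 -0.0013  0.047 ]
handle c (z=.057) [0.4496 0.2256 0.057 ]
side top-face front edge mid [0.4325 0.1712 0.057 ]
ledge outer rim top [0.6654 0.0237 0.129 ]
ledge outer rim top [0.6214 0.0206 0.129 ]
0.022 top [489.6267  81.3892] side [ 98.2796 295.4808]
0.016 top [490.5203  91.3392] side [110.0017 300.483 ]
-0.016 top [495.2978 144.5368] side [173.4425 327.5551]
-0.022 top [496.1958 154.536 ] side [185.5136 332.7062]
TC rear [590.9014 206.6767]
```

View pics/ov1.png

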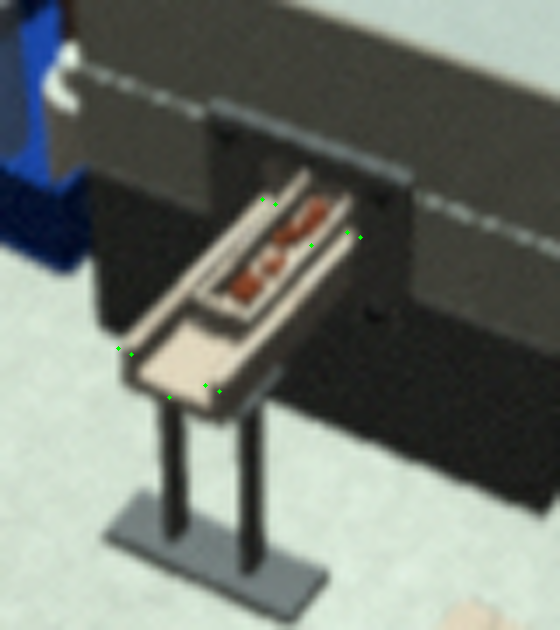

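View pics/ov2.png

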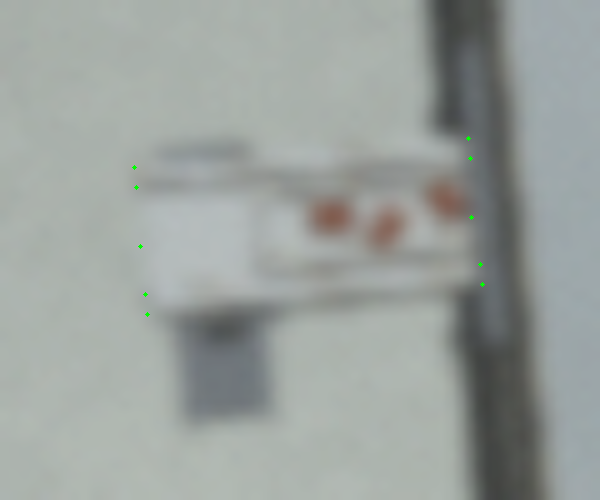

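```bash
cat >> h.py <<'E'
from scipy.spatial.transform import Rotation as Ro
G=np.array([.4450,.2066]); DR=np.array([-.2325,-.9726]); DR=DR/np.linalg.norm(DR)
M=np.array([.6515,-.0765]); DC=np.array([.079,-.997]); DC=DC/np.linalg.norm(DC)
def quat(d,sgn):
    x=np.array([d[0],d[1],0])*sgn; z=np.array([0,0,-1.]); return Ro.from_matrix(np.c_[x,np.cross(z,x),z]).as_quat()
def gp(s,z,off=0.):   # TCP pos for foot at depth s past mouth, rod axis at height z-.006
    p=M+DC*(s-.215); n=np.array([DC[1],-DC[0]])*-1; p=p+n*off
    return np.array([p[0],p[1],z+.006])
E
python3 - <<'E'
from h import *
from workcell import r,optics
np.set_printoptions(precision=3,suppress=True)
T=load("top");print("boat rear",onz(T,325.7,173.8,.131), (onz(T,325.7,173.8,.131)[:2]-M)@DC)
for sg in(1,-1):
    for p,d in((np.r_[G,.2],DR),(np.r_[G,.053],DR),(np.r_[G,.25],DR),(gp(-.16,.2),DC),(gp(-.16,.125),DC),(gp(.066,.125),DC)):
        print(sg,p,r.solve_ik(p,quat(d,sg)))
E
```

```text
boat rear [ 0.642 -0.011  0.131] -0.06626825189614077
1 [0.445 0.207 0.2  ] [ 0.278  0.335  1.702 -0.     1.104 -2.629]
1 [0.445 0.207 0.053] [ 0.278  0.55   1.857 -0.     0.735 -2.629]
1 [0.445 0.207 0.25 ] [ 0.278  0.285  1.626 -0.     1.231 -2.629]
1 [0.622 0.297 0.206] [ 0.335  0.689  1.077 -0.     1.376 -2.886]
1 [0.622 0.297 0.131] [ 0.335  0.749  1.173 -0.     1.22  -2.886]
1 [0.64  0.072 0.131] [-0.007  0.668  1.333 -0.     1.14   3.056]
-1 [0.445 0.207 0.2  ] [ 0.278  0.335  1.702 -0.     1.104  0.513]
-1 [0.445 0.207 0.053] [ 0.278  0.55   1.857 -0.     0.735  0.513]
-1 [0.445 0.207 0.25 ] [ 0.278  0.285  1.626 -0.     1.231  0.513]
-1 [0.622 0.297 0.206] [ 0.335  0.689  1.077 -0.     1.376  0.256]
-1 [0.622 0.297 0.131] [ 0.335  0.749  1.173 -0.     1.22   0.256]
-1 [0.64  0.072 0.131] [-0.007  0.668  1.333 -0.     1.14  -0.086]
```

Run:
```python
from h import *
from workcell import r,optics,command_gripper
np.set_printoptions(precision=4,suppress=True)
p0=r.read_state()["eef_pos"]
r.move_straight(p0+[0,0,.15],speed=.25)
q=quat(DR,-1)
r.reach(np.r_[G,.30],q)
r.move_straight(np.r_[G,.09],speed=.2)
s=r.read_state();print(s["time_s"],s["eef_pos"],s["contact_force"])
for n in("side","top"):
    p,d=optics.get_image(n); cv2.imwrite(f"pics/{n}1.png",p[:,:,::-1]); np.savez(f"pics/{n}1.npz",p=p,d=d,**optics.camera_model(n))
    x0,y0,x1,y1=(265,180,425,330) if n=="side" else (205,160,345,280)
    a=np.clip(p[y0:y1,x0:x1,::-1]*1.6,0,255).astype(np.uint8); cv2.imwrite(f"pics/{n}1c.png",cv2.resize(a,None,fx=4,fy=4,interpolation=cv2.INTER_CUBIC))
```

```text
4.8333 [0.4456 0.2067 0.0909] [-0.1437  0.0307 -0.5568]
```

View pics/side1c.png

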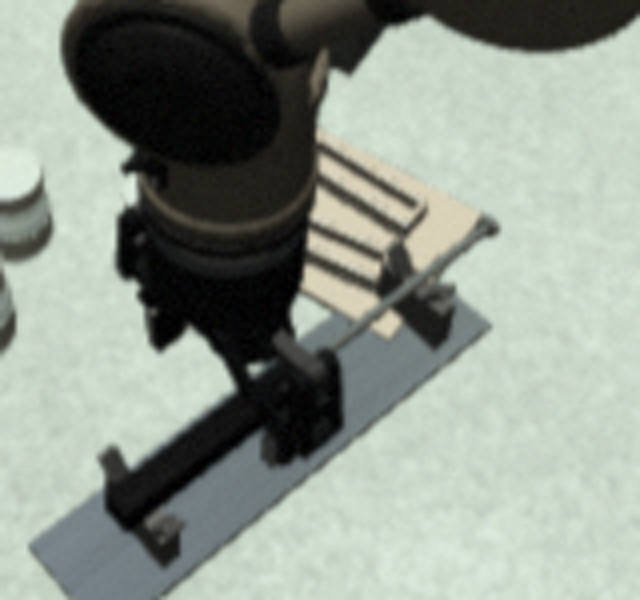

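View pics/top1c.png

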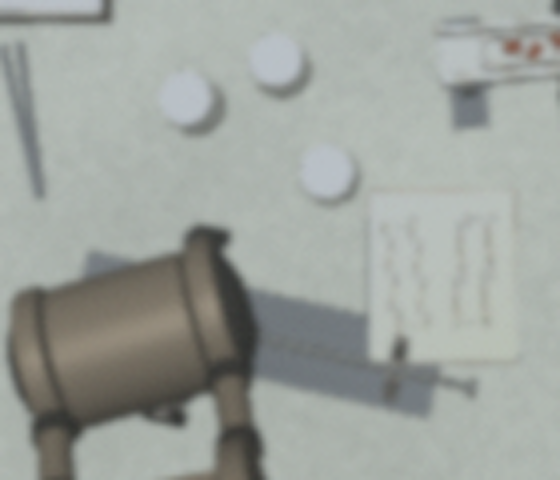

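Side crop: open fingers straddle the handle at about (300,400), clear of both notches. I'll descend, grip and lift.

Run:
```python
from h import *
from workcell import r,optics,command_gripper
np.set_printoptions(precision=4,suppress=True)
print(r.move_straight(np.r_[G,.053],speed=.08,max_force=8))
s=r.read_state();print(s["time_s"],s["eef_pos"],s["contact_force"])
command_gripper(.012,60); r.hold(.2)
s=r.read_state();print(s["time_s"],s["eef_pos"],s["eef_rot"],s["contact_force"],s["grip_width"]); np.savez("grasp.npz",p=s["eef_pos"],q=s["eef_rot"],j=s["joint_positions"])
r.move_straight(np.r_[G,.206],speed=.1); r.hold(.2)
s=r.read_state();print(s["time_s"],s["eef_pos"],s["contact_force"],s["torque"],s["grip_width"])
for n in("side","top"):
    p,d=optics.get_image(n); cv2.imwrite(f"pics/{n}2.png",p[:,:,::-1]); np.savez(f"pics/{n}2.npz",p=p,d=d,**optics.camera_model(n))
    x0,y0,x1,y1=(265,150,425,300) if n=="side" else (205,160,345,280)
    a=np.clip(p[y0:y1,x0:x1,::-1]*1.6,0,255).astype(np.uint8); cv2.imwrite(f"pics/{n}2c.png",cv2.resize(a,None,fx=4,fy=4,interpolation=cv2.INTER_CUBIC))
```

```text
False
5.5417 [0.4451 0.2066 0.0531] [0.4053 0.2533 0.7251]
6.3583 [0.4452 0.2066 0.0533] [0.785  0.6195 0.0002 0.0001] [-0.8206 -0.0225  5.7082] 0.01885150708401827
8.2417 [0.4449 0.2066 0.2057] [-0.1591  0.4507 -1.7292] [ 0.0376  0.0285 -0.0036] 0.01882523315318783
```

View pics/side2c.png

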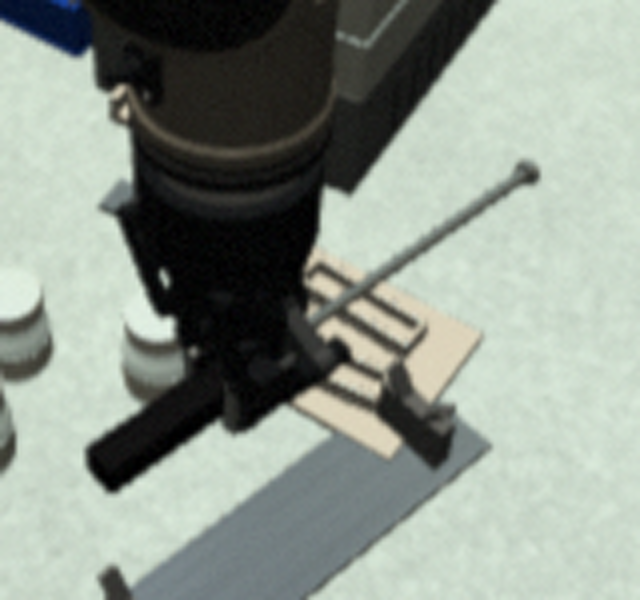

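View pics/top2c.png

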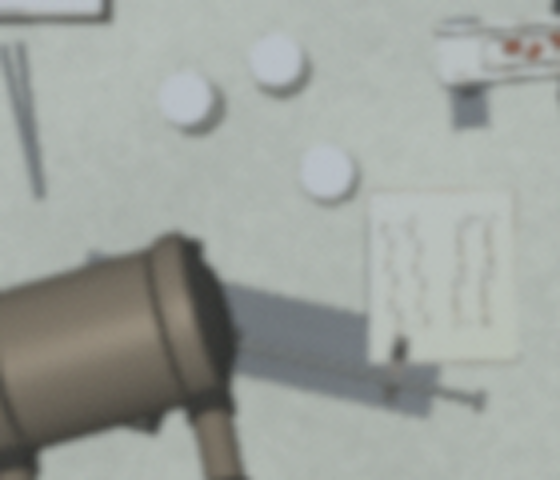

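Run:
```python
from h import *
T=load("top",2);S=load("side",2)
print(tri(T,(324.6,259.9),S,(396.3,192.6)))
X=np.r_[G+DR*.215,.1995]; print(X,proj(T,X),proj(S,X))
```

```text
(array([ 0.3945596, -0.001793 ,  0.2004413]), np.float64(0.0003629048854669401))
[ 0.39501268 -0.00250827  0.1995    ] [324.81792586 259.64474855] [396.27988198 192.63408184]
```

Foot triangulates to within 1 mm of prediction, so the rod is level and straight. Moving it in front of the ledge.

Run:
```python
from h import *
from workcell import r,optics,command_gripper
np.set_printoptions(precision=4,suppress=True)
q=quat(DC,-1)
r.reach(gp(-.135,.2),q)
r.move_straight(gp(-.135,.1250),speed=.12)
r.move_straight(gp(-.085,.1250),speed=.06,max_force=3)
s=r.read_state();print(s["time_s"],s["eef_pos"],gp(-.085,.125),s["contact_force"])
for n in("side","top"):
    p,d=optics.get_image(n); cv2.imwrite(f"pics/{n}3.png",p[:,:,::-1]); np.savez(f"pics/{n}3.npz",p=p,d=d,**optics.camera_model(n))
    x0,y0,x1,y1=(255,120,375,220) if n=="side" else (270,140,370,200)
    a=np.clip(p[y0:y1,x0:x1,::-1]*1.6,0,255).astype(np.uint8); cv2.imwrite(f"pics/{n}3c.png",cv2.resize(a,None,fx=6,fy=6,interpolation=cv2.INTER_CUBIC))
```

```text
10.8833 [0.6278 0.2229 0.131 ] [0.6278 0.2226 0.131 ] [ 1.0913 -0.7029 -1.4784]
```

View pics/side3c.png

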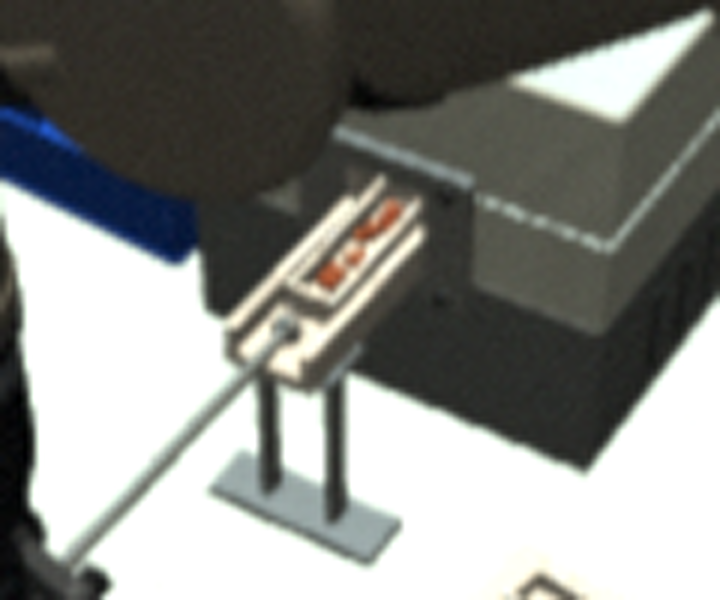

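View pics/top3c.png

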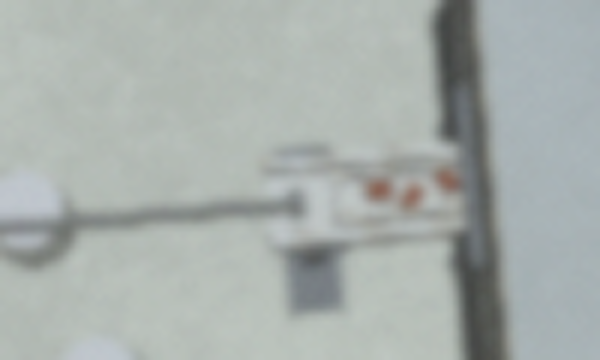

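Foot sits centred on the ledge about 18 mm behind the boat's rear wall. Tapping begins.

```bash
cat > tap.py <<'E'
from h import *
from workcell import r
Z=.125
d3=np.r_[DC,0]
def fs():
    s=r.read_state(); return s["contact_force"]@d3, (s["eef_pos"][:2]-M)@DC+.215, s["time_s"], s["contact_force"]
def tap(s,sp,mf,hold=.06):
    f0=fs()[0]
    hit=r.move_straight(gp(s,Z),speed=sp,max_force=mf); a=fs()
    r.hold(hold); b=fs()
    print(f"tap to {s:.3f} hit={hit} f0={f0:.2f} f={a[0]:.2f} s={a[1]:.4f} | hold f={b[0]:.2f} s={b[1]:.4f} t={b[2]:.2f}",flush=True)
    return hit,b
E
python3 - <<'E'
from tap import *
s=-.073
r.move_straight(gp(s,Z),speed=.04,max_force=3); print(fs())
for i in range(3):
    h,b=tap(s+.014,.02,3.5)
    s=b[1]
    if h: break
    r.move_straight(gp(s-.004,Z),speed=.04)
E
```

```text
(np.float64(-0.5605680246610543), np.float64(-0.07262589307192238), 11.4333, array([ 0.16017734,  0.57501715, -1.74708996]))
tap to -0.059 hit=False f0=-0.56 f=-0.20 s=-0.0588 | hold f=0.09 s=-0.0589 t=12.34
tap to -0.045 hit=False f0=0.22 f=1.40 s=-0.0447 | hold f=0.75 s=-0.0448 t=13.70
tap to -0.031 hit=False f0=0.12 f=-0.84 s=-0.0307 | hold f=0.14 s=-0.0308 t=15.06
```

Run:
```python
from tap import *
from workcell import optics
s=-.0308
for i in range(4):
    h,b=tap(s+.012,.022,3.5)
    s=b[1]
    if h: break
    r.move_straight(gp(s-.003,Z),speed=.04)
for n in("side","top"):
    p,d=optics.get_image(n)
    x0,y0,x1,y1=(255,120,375,220) if n=="side" else (270,140,370,200)
    a=np.clip(p[y0:y1,x0:x1,::-1]*1.6,0,255).astype(np.uint8); cv2.imwrite(f"pics/{n}4c.png",cv2.resize(a,None,fx=6,fy=6,interpolation=cv2.INTER_CUBIC))
```

```text
tap to -0.019 hit=False f0=0.56 f=-0.06 s=-0.0186 | hold f=0.25 s=-0.0187 t=16.24
tap to -0.007 hit=False f0=0.90 f=-0.90 s=-0.0065 | hold f=-0.17 s=-0.0066 t=17.38
tap to 0.005 hit=False f0=-0.01 f=0.15 s=0.0055 | hold f=-0.88 s=0.0055 t=18.52
tap to 0.017 hit=False f0=0.23 f=0.50 s=0.0177 | hold f=-0.40 s=0.0176 t=19.67
```

View pics/side4c.png

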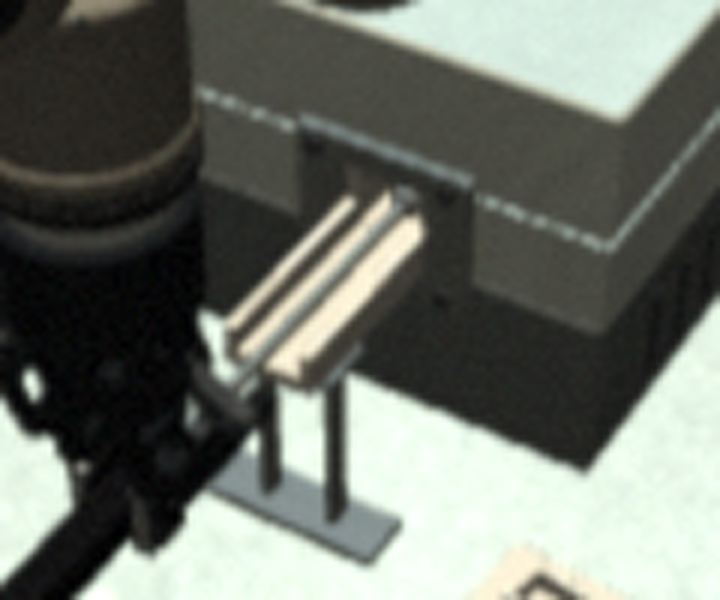

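View pics/top4c.png

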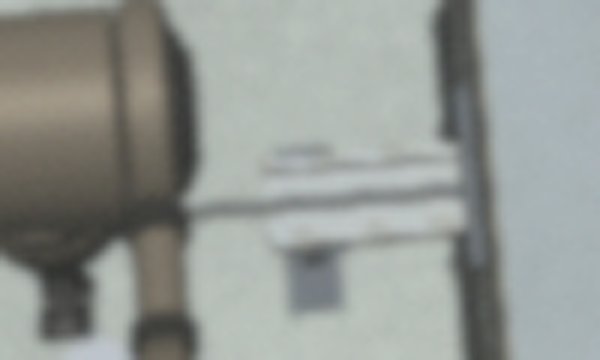

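The boat has slid inside and the rod is centred in the channel (rod tip at the mouth, about (405,195) in the side crop). Smaller and slower taps now.

Run:
```python
from tap import *
s=.0176
for i in range(10):
    h,b=tap(s+.006,.010,3.0)
    s=max(s,b[1])
    if h: break
    r.move_straight(gp(s-.0015,Z),speed=.03)
    if s>.068: break
```

```text
tap to 0.024 hit=False f0=0.26 f=-0.01 s=0.0237 | hold f=-0.55 s=0.0237 t=21.12
tap to 0.030 hit=False f0=-0.30 f=-1.10 s=0.0299 | hold f=-1.17 s=0.0299 t=22.33
tap to 0.036 hit=True f0=-1.10 f=-1.66 s=0.0324 | hold f=-0.04 s=0.0323 t=23.16
```

Run:
```python
from tap import *
r.move_straight(gp(.0285,Z),speed=.03); r.hold(.1)
print([round(float((r.hold(.03),fs()[0])[1]),2) for _ in range(6)])
h,b=tap(.0365,.010,3.5,.03)
print([round(float((r.hold(.03),fs()[0])[1]),2) for _ in range(8)])
```

```text
[0.53, 0.51, -0.34, -0.12, -0.07, -0.93]
tap to 0.036 hit=True f0=-0.93 f=-1.40 s=0.0326 | hold f=-0.99 s=0.0325 t=24.31
[0.3, -0.38, -0.55, -0.67, -0.77, -0.85, -0.98, -0.43]
```

Run:
```python
from tap import *
np.set_printoptions(precision=2,suppress=True)
def avg(n=8):
    F=[]
    for _ in range(n): r.hold(.02); F.append(r.read_state()["contact_force"])
    return np.mean(F,0)
r.move_straight(gp(.0295,Z),speed=.03)
for t in(.0295,.0310,.0320,.0325,.0330):
    h=r.move_straight(gp(t,Z),speed=.01,max_force=6)
    F=avg(); print(t,h,round(fs()[1],4),F,"axial",round(float(F@d3),2),fs()[2])
```

```text
0.0295 False 0.0296 [-0.03  0.17 -1.57] axial -0.17 25.225
0.031 False 0.031 [-0.01  0.02 -1.66] axial -0.02 25.6583
0.032 False 0.032 [-0.07  0.09 -1.53] axial -0.1 26.0417
0.0325 False 0.0322 [-0.34  2.08 -0.94] axial -2.1 26.425
0.033 False 0.0327 [-0.31  4.3  -1.32] axial -4.31 26.8083
```

Hard stop at s = 0.032 (nose 122 mm inside, within range): no axial force at 0.0320, 2.1 N at 0.0325 and 4.3 N at 0.0330. Back off and tap once more.

Run:
```python
from tap import *
np.set_printoptions(precision=2,suppress=True)
def avg(n=8):
    F=[]
    for _ in range(n): r.hold(.02); F.append(r.read_state()["contact_force"])
    return np.mean(F,0)
r.move_straight(gp(.0265,Z),speed=.02);
F=avg(12);print("backed",round(fs()[1],4),"axial",round(float(F@d3),2),fs()[2])
for t in(.0315,.0325,.0330,.0333):
    h=r.move_straight(gp(t,Z),speed=.01,max_force=5)
    F=avg(); print(t,h,round(fs()[1],4),"axial",round(float(F@d3),2),fs()[2])
r.move_straight(gp(.022,Z),speed=.02)
F=avg(6);print("backed",round(fs()[1],4),"axial",round(float(F@d3),2),fs()[2])
```

```text
backed 0.0266 axial 0.26 27.4833
0.0315 False 0.0314 axial 0.33 28.2667
0.0325 False 0.0323 axial -1.33 28.65
0.033 False 0.0326 axial -4.32 29.0333
0.0333 False 0.0329 axial -5.19 29.4167
backed 0.0221 axial -0.12 30.2333
```

Same stop felt again (5.2 N). Withdrawing to the rest hover and checking the rod in the grip.

Run:
```python
from tap import *
from workcell import optics
r.move_straight(gp(-.135,Z),speed=.12)
r.move_straight(gp(-.135,.2),speed=.15)
r.reach(np.r_[G,.206],quat(DR,-1)); r.hold(.2)
s=r.read_state();print(s["time_s"],s["eef_pos"])
a=[]
for n in("side","top"):
    p,d=optics.get_image(n)
    np.savez(f"pics/{n}5.npz",p=p,d=d,**optics.camera_model(n)); o=load(n,2)["p"]
    x0,y0,x1,y1=(265,150,425,300) if n=="side" else (205,160,345,280)
    f=lambda p:cv2.resize(np.clip(p[y0:y1,x0:x1,::-1]*1.6,0,255).astype(np.uint8),(400,300),interpolation=cv2.INTER_CUBIC)
    a.append(np.hstack([f(o),f(p)]))
    x0,y0,x1,y1=(370,180,410,210) if n=="side" else (305,250,335,265)
    h=lambda p:np.float32(cv2.cvtColor(p,cv2.COLOR_RGB2GRAY)[y0:y1,x0:x1])
    print(n,cv2.phaseCorrelate(h(o),h(p)))
cv2.imwrite("pics/cmp5.png",np.vstack(a))
```

```text
33.325 [0.44595028 0.20681553 0.2055958 ]
side ((-0.7630856903924403, -0.1029960873935103), 1.0602506065368653)
top ((-0.0765809820735619, 0.04644847261794638), 0.9525742901696099)
```

View pics/cmp5.png

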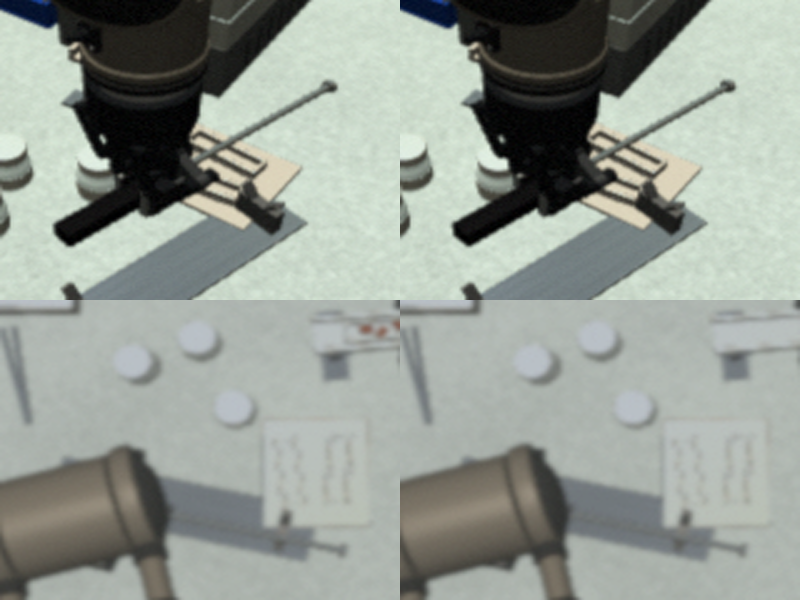

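Rod is unchanged in the grip, with foot shifts under 1 px in both views. Laying it down.

Run:
```python
from tap import *
from workcell import optics,command_gripper
np.set_printoptions(precision=4,suppress=True)
print(r.move_straight(np.r_[G,.08],speed=.1,max_force=12))
print(r.move_straight(np.r_[G,.0533],speed=.04,max_force=10))
r.hold(.1); s=r.read_state();print(s["time_s"],s["eef_pos"],s["contact_force"])
```

```text
False
True
35.5917 [0.4445 0.2064 0.0533] [-1.3988 -0.3747  5.6985]
```

Run:
```python
from tap import *
from workcell import optics,command_gripper
np.set_printoptions(precision=4,suppress=True)
command_gripper(.05); command_gripper(.085)
r.hold(.1); s=r.read_state();print(s["time_s"],s["eef_pos"],s["contact_force"],s["grip_width"])
r.move_straight(np.r_[G,.3],speed=.15,max_force=8)
p=r.read_state()["eef_pos"]
r.reach([.30,-.35,.40],quat(DR,-1))
r.hold(.2);print(r.read_state()["time_s"])
a=[]
for n in("side","top"):
    p,d=optics.get_image(n)
    cv2.imwrite(f"pics/{n}6.png",p[:,:,::-1]); np.savez(f"pics/{n}6.npz",p=p,d=d,**optics.camera_model(n)); o=load(n,0)["p"]
    x0,y0,x1,y1=(265,150,425,330) if n=="side" else (205,160,345,280)
    f=lambda p:cv2.resize(np.clip(p[y0:y1,x0:x1,::-1]*1.6,0,255).astype(np.uint8),(400,300),interpolation=cv2.INTER_CUBIC)
    a.append(np.hstack([f(o),f(p)]))
    x0,y0,x1,y1=(375,228,395,245) if n=="side" else (310,250,330,262)
    h=lambda p:np.float32(cv2.cvtColor(p,cv2.COLOR_RGB2GRAY)[y0:y1,x0:x1])
    print(n,"foot",cv2.phaseCorrelate(h(o),h(p)))
    x0,y0,x1,y1=(285,260,345,318) if n=="side" else (226,226,276,254)
    print(n,"handle",cv2.phaseCorrelate(h(o),h(p)))
cv2.imwrite("pics/cmp6.png",np.vstack(a))
```

```text
36.5333 [0.444  0.2063 0.0529] [-0.297  -0.2323 -0.2543] 0.08491524386157404
40.6333
side foot ((-0.1456275503826312, -0.24543200524856523), 1.098797709412045)
side handle ((0.028416672608706506, -0.14921187392275925), 1.0055749082565308)
top foot ((0.22109877823397106, -0.10342345477912485), 1.0785802145799002)
top handle ((0.048056821490707335, -0.07810715287173409), 1.0134781856536865)
```

View pics/cmp6.png

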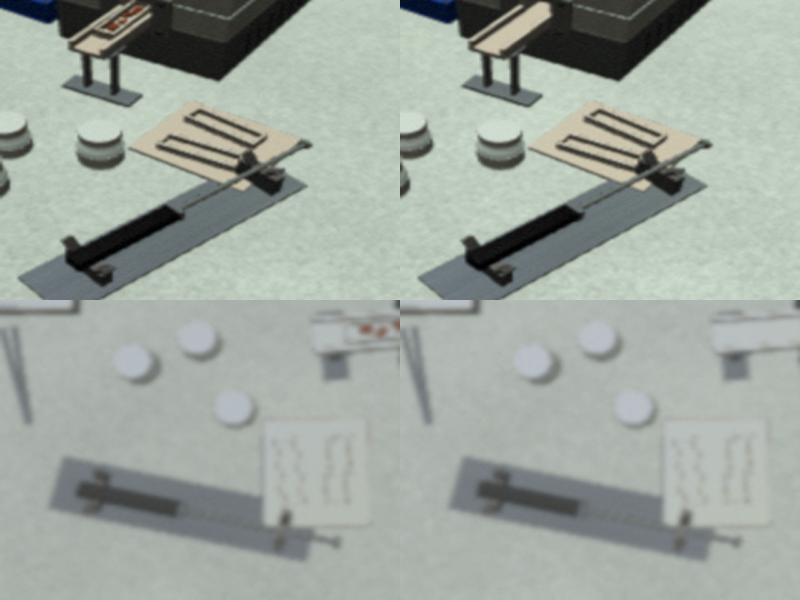

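View pics/side6.png

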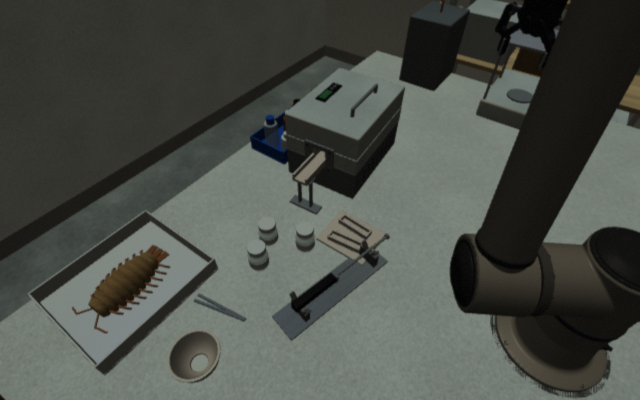

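Rod lies in its rest as before (handle (245,240) and foot (322,256) in the top view, shifts under 0.3 px). The ledge is empty, the bystanders have not moved, and the gripper is clear.

```bash
python3 -c "
from workcell import r
print(r.finish_job(), r.read_state()['time_s'])"
```

```text
the job is handed in; nothing more can be done
the job is handed in; nothing more can be done
```

The boat is home against the stop, the rod is back in its rest, and the job was handed in at about 41 s of the 70 s allowed.

- **Pushing:** I took the rod from its rest and tapped the boat in, in steps of 14 mm shrinking to 6 mm, at mean speeds of 0.010–0.022 m/s.
- **Feeling the stop:** It came up solid with the nose about 122 mm inside the mouth. Wrist force along the channel was about 0.1 N at 0.0320 m rod depth, 2.1 N at 0.0325 and 4.3 N at 0.0330. I backed off about 6 mm and tapped again: same place, 5.2 N.
- **Last checks:** In both views the rod's handle and foot are within 0.3 px of where they started. By eye, the ledge is empty and the spare boats, jars, mortar and forceps have not moved.
- **Uncertain:**
  - The boat's final contact with the disc can't be seen; I inferred it from the two matching force rises.
  - The first two contacts tripped the 3–3.5 N force limit at that depth, but the force read right afterwards was under 2 N. Sensor noise is about ±1 N, so I re-felt the stop in 0.5 mm steps with averaged readings.

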